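# Check the stop button, then press a collet chuck into the taper cleaner and hold it

## Task

Clean the taper of the collet chuck (the tool holder with the slim brass-coloured notched nut) in the bench taper cleaner. First check the cleaner's red stop button, as before every use: push it in until it latches, then twist it clockwise so that it springs back out. Then take the collet chuck out of the stand, lower it taper-down into the blue sprung ring of the cleaner without dropping it, press it fully down against the springs and finish like that, still gripping it and holding it down upright for the brushes; leave the other tool holders, the oil bottle and the spanner alone.

Things in the scene. Friction and masses are not known exactly. Their poses are not given: they have to be found in the camera images.
- cleaner: Bench taper cleaner, a green sheet-metal box with an aluminium top, 200 (its x) x 270 (its y) x 135 mm high, fixed to the bench. Origin: centre of its underside, at bench level; z up; yaw differs from run to run. On its top: the blue sprung ring, centred 55 mm to its +y side of the middle, and the red stop button, centred 85 mm to its -y side.
- stop (a joint): How far the red stop button is in, m: 0 = out, 0.0094 = end of its travel. A spring pushes it out (3 N at 0, 7 N fully in; up to about 8 N on the way). Pushed beyond about 0.0088 it latches and then stays in at about 0.008. Twisting it clockwise (seen from above) beyond about 0.5 rad unlatches it and it springs out; gripped hard, perhaps only when let go.
- stop_turn (a joint): Twist of the red button's head, rad: 0 = at rest, positive clockwise seen from above, end of its turn at 0.9. A light spring turns it back to 0 when let go; turning it takes 0.02 to 0.06 N m. It can be turned however far the button is in.
- stop_head (a point): Centre of the red mushroom head, half-way up it, on its vertical axis; it moves with the head. The head is 40 mm in diameter and 18 mm thick (domed top 9 mm above this point, underside 9 mm below). Out, this point is 36 mm above the cleaner's top, latched about 28 mm. Below the head is a fixed black bezel, 34 mm in diameter, 16 mm high, on a flat yellow disc of 64 mm, 2 mm thick.
- cradle (a joint): How far the blue sprung ring is pressed down, m: 0 = up, 0.012 = fully down on its stop. The springs push up with 8 N at 0 and 20 N at 0.012; the chuck's own weight does not move it.
- cradle_seat (a point): Centre of the blue ring's upper face, on the ring's vertical axis; it moves with the ring. The ring is 80 mm in diameter outside, 15 mm thick, with a bore of 36 mm that is open below for more than 100 mm. Ring up, this point is 26 mm above the cleaner's top (161 mm above the bench).
- stand: Red sheet-metal tool-holder stand, 100 (its x) x 280 (its y) x 90 mm high, fixed to the bench. Origin: centre of its underside. Three holes of 35 mm in a row along its y axis, 90 mm apart (the middle one at its centre); each carries one tool holder standing taper-down with its flange on the stand's top. Which hole holds which differs from run to run.
- chuck_nose (a point): Collet chuck: middle of its round nose (35 mm diameter, 20 mm up and down from here; steel, brass-coloured notched nut on top), on its axis. Steel, about 0.55 kg. z: along its axis, up as it stands. Flange of 46 mm: 20 to 40 mm below this point; its underside rests on the stand, later on the ring. Below it a taper, 32 to 18 mm wide, 48 mm long, and a 12 mm stud: lowest point 111 mm below.
- collet_chuck: The same collet chuck; this origin is the lowest point of its pull stud, on the axis, 111 mm below the middle of the nose.
- drill_chuck_flange (a point): Bystander: tool holder with a dark drill chuck (38 mm in diameter, pointed jaws on top), standing in the stand. Centre of the upper face of its 46 mm flange, 20 mm above the stand's top; the chuck rises 64 mm above this point.
- face_mill_flange (a point): Bystander: tool holder with a black face mill (48 mm in diameter, four yellow inserts), standing in the stand. Centre of the upper face of its 46 mm flange, 20 mm above the stand's top; the cutter rises 48 mm above this point.
- oil_bottle: Bystander: orange oil bottle with a black cap, 56 mm in diameter, 140 mm high, standing on the bench. Origin: centre of its underside.
- spanner_grip (a point): Bystander: open-end spanner, 170 mm long, lying on the bench between robot and cleaner. A point on its handle.
Mind the look-alikes: they are no part of the job. What is shaped like the collet_chuck but green or purple is not meant.

How it is judged:
On the way, in this order (a step that is already met when the one before it is completed fails the run):
1. the stop button is pushed in and latched (value of joint stop above 0.0075 m), for 0.2 s.
2. its head is twisted clockwise (value of joint stop_turn above 0.25 rad), for 0.05 s.
3. the button has sprung back out (value of joint stop below 0.002 m), for 0.2 s.
4. the collet chuck sits in the blue ring and the ring is pressed down (value of joint cradle above 0.009 m and horizontal distance between chuck_nose and cradle_seat below 0.006 m), for 0.2 s.
At the end, for the whole second after the job is handed in: Chuck upright (0.1 rad), centred (6 mm), flange on the blue ring (3 mm); ring pressed down at least 9 of its 12 mm; the gripper still holds the chuck by its nose (grasp point within 35 mm of the nose middle, over 3 N); stop button out (under 2 mm in) (all of step 4 and z of chuck_nose in the frame of cradle_seat below 0.043 m and angle between collet_chuck's own z axis and vertical below 0.1 rad and contact force between the fingers and collet_chuck above 3 N and distance between the grasp point and chuck_nose below 0.035 m and value of joint stop below 0.002 m); the arm keeps its last pose, push and grip.
It fails at once if the collet chuck is dropped (linear speed of collet_chuck above 0.5 m/s and contact force between the fingers and collet_chuck below 0.2 N).
It fails at once if another tool holder is shifted or lifted (distance of any of drill_chuck_flange, face_mill_flange from where it was at the start of the episode above 0.015 m).
It fails at once if the oil bottle is pushed away or knocked over (distance of oil_bottle from where it was at the start of the episode above 0.02 m or angle between oil_bottle's own z axis and vertical above 0.3 rad).
It fails at once if the spanner is pushed away (distance of spanner_grip from where it was at the start of the episode above 0.03 m).
It also fails if it takes over 64 s, if anything falls off the work surface, if the arm or the gripper's body presses on something with over 40 N, if the wrist force passes 120 N, or if a joint passes its speed limit or range.

## Robot

A 7-joint arm with a two-finger parallel gripper is mounted at the origin on the work surface. World frame = base frame: x ahead of the robot, y to its left, z up, the work surface at z = 0. Lengths are in m, angles in rad, forces in N, time in s.
With the tool pointing down it reaches from about 0.35 to 0.9 m from the base axis. Payload 8.1 kg.
Tool frame: the origin (TCP) lies midway between the tips of the shut fingers; the grasp point (between the pads) lies manip.hold_point_z behind it (manip.hold_point_z is the distance from the TCP to the grasp point, in m); z points along the fingers, y is the direction in which the jaws open and shut (so a half turn about z gives the same grasp; the last joint's range is limited). The gripper opens to 92 mm and grips with 3 to 60 N. Pads are 19 mm wide; open, the fingers measure 130 mm over their backs; the gripper's body (75 mm by 190 mm) begins 47 mm behind the grasp point.
Start: joints at [-1.312, 0.434, 0.025, 1.573, -0.012, 1.134, -0.075], TCP at [0.221, 0.585, 0.227] pointing down, gripper open.
Joint ranges: [-2.62, 2.62], [-0.44, 2.09], [-1.27, 1.32], [0.08, 2.57], [-1.32, 4.46], [0.12, 2], [-2.74, 2.74]. Speed limits (rad/s): [2.22, 2.22, 3.01, 3.01, 3.14, 3.14, 3.14].

## Interface

Orientations are given as a unit quaternion [w, x, y, z].
In Python, from bench import manip gives the robot as it stands.
- The arm moves only by the tool arm_command, never from a script. Its argument "series" is a list of rows, each a list of 3 entries, a list of its own where there are three numbers: the finger opening in mm, from 0 to 91.8, then the shift along the tool's x, y, z in units of 2 cm (1.0 is 2 cm), then the turn, a rotation vector about the tool's x, y, z in units of 360 degrees (1.0 is 360 degrees). In form: [[hand, [dx, dy, dz], [ax, ay, az]], ...]. A call has 1 to 8 rows; each row shifts and turns the commanded pose from where the row before left it, along the tool's axes as they then stand; what a row does not reach is not made up. A row lasts 1/12 s, in which the tool goes at most 41.7 mm and 7.16 degrees, less where a joint would pass 70% of its speed; a pose out of reach is approached as far as the arm can. A call with a number of a shift or a turn outside -1 to 1 is refused whole. A call with a gripper value outside its range is refused whole. The fingers move at their own pace and stop on an object; "newtons" is the grip in N (left out, the last holds). Time passes only in rows, so rows that do not move let the fingers close. It gives the time, the measured TCP pose, the force and the opening at its end, in the units of the state.
- manip.observe(): the state, without advancing time (a new reading comes with each control period).
- manip.get_image(name): name is "side" or "top" or "wrist"; returns the picture (384x512x3 uint8, blue, green, red); there is no depth.
- manip.camera_model(name): a dict with "intrinsics" (3x3 intrinsics, pixels), "k1" (the pictures are not rectified: a ray, as slopes to the right and down, at radius r is drawn at 1 + k1 r^2 times it, then the intrinsics apply), "R" (3x3) and "t" (3): a world point X has camera coordinates R X + t; the wrist camera has in their place "mount" (4x4, takes a point from camera to tool coordinates, whose origin is the TCP and whose axes are the flange's). Camera axes: x right, y down, z forward; pixel columns grow to the right and rows downward; lengths in m; the calibration is good to about 2 mm. A picture is of the moment at which its call begins: read the wrist's pose just before it. camera_model takes no time and is no camera call.
- manip.close_job(): hands the job in, once; it reports no verdict.
The state is a dict: "time_s": time; "joints": joint angles; "joint_velocities": joint speeds; "tau": joint torques, N m; "tool_pos": TCP position; "ee_rot": TCP orientation; "ft_force": force on the tool from outside, world axes, zero at the start; "torque": the same for the moment, N m; "finger_gap": finger opening in m.
Only numpy, scipy, OpenCV 4.12 (cv2) and the standard library are available. Lean on these libraries where they do the work, as an engineer would, in place of code of your own. Each camera call takes 0.05 s, during which the arm holds its last target.

## Working session

There is one attempt and no reset: what is moved stays moved. The work goes in short steps, Python scripts to look and compute and a tool call to move; the robot and the scene stay as the last step left them, time stands still between calls to the robot, and variables do not carry over. Pictures are saved under pics/ and viewed, and the job is handed in when it is done.

Besides the shell and the picture viewer there is one more tool, called after "Emit:" as a command line: name --argument value ..., lists and objects as JSON in quotes. arm_command: Moves the arm, as the interface text tells. Shifts and turns lie within -1 to 1; 1 stands for 2 cm of shift or 360 degrees of turn. Its arguments: {"type":"object","properties":{"series":{"type":"array","items":{"type":"array"}},"newtons":{"type":"number"}},"required":["series"]}

```bash
mkdir -p pics; ls
python3 - <<'E'
from bench import manip
import cv2
s=manip.observe();print(s);print(manip.hold_point_z)
for n in("side","top","wrist"):
    print(n,manip.camera_model(n)); cv2.imwrite(f"pics/{n}0.png",manip.get_image(n))
E
```

```text
pics
{'time_s': 0.0, 'joints': array([-1.31162483,  0.43524165,  0.0249576 ,  1.57406996, -0.01157607,
        1.13400357, -0.07509853]), 'joint_velocities': array([-0.00050173,  0.00127828,  0.00103526,  0.00026255, -0.00035952,
        0.00120616, -0.00043442]), 'tau': array([-1.21255263e-03, -6.67855453e+01,  9.84328799e-01, -3.14454138e+01,
       -6.07521040e-02,  4.31434333e-02,  1.68864899e-04]), 'tool_pos': array([0.22108194, 0.58405656, 0.2259437 ]), 'ee_rot': array([-6.31550737e-05,  1.79922511e-01,  9.83680470e-01, -7.86481614e-04]), 'ft_force': array([ 0.34688038, -0.39435813, -0.45711259]), 'torque': array([-0.00594151, -0.00964701, -0.02340591]), 'finger_gap': 0.0919556330210151}
0.0188
side {'intrinsics': array([[396.00431962,   0.        , 256.99672969],
       [  0.        , 396.00431962, 194.46205047],
       [  0.        ,   0.        ,   1.        ]]), 'k1': -0.11899051044087215, 'R': array([[ 0.81455298, -0.57993932,  0.01318408],
       [-0.31252015, -0.45787037, -0.83227753],
       [ 0.48870707,  0.67381385, -0.5542024 ]]), 't': array([-0.44389358,  0.30300057
[... 273 characters left out ...]
     [-0.98412568,  0.01921648, -0.17642953],
       [ 0.17666089,  0.01107964, -0.98420941]]), 't': array([0.07952859, 0.58755761, 1.34986111])}
wrist {'intrinsics': array([[270.57440428,   0.        , 260.27598998],
       [  0.        , 270.57440428, 192.75031691],
       [  0.        ,   0.        ,   1.        ]]), 'k1': -0.02025453651820928, 'mount': array([[-4.97812607e-04, -9.62298006e-01, -2.71996876e-01,
         7.30839000e-02],
       [ 9.99999873e-01, -4.58276711e-04, -2.08876583e-04,
         5.57127704e-05],
       [ 7.63516854e-05, -2.71996945e-01,  9.62298112e-01,
        -1.57816566e-01],
       [ 0.00000000e+00,  0.00000000e+00,  0.00000000e+00,
         1.00000000e+00]])}
```

View pics/top0.png

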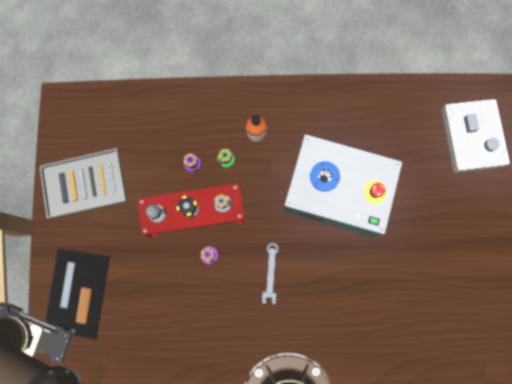

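View pics/side0.png

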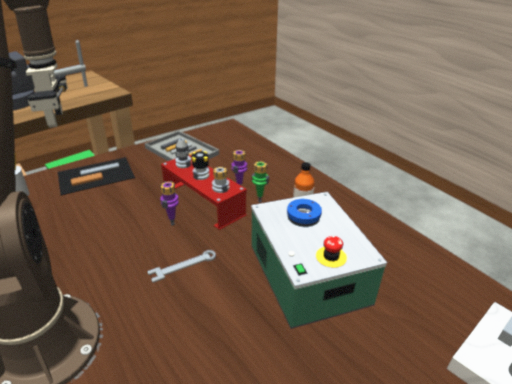

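View pics/wrist0.png

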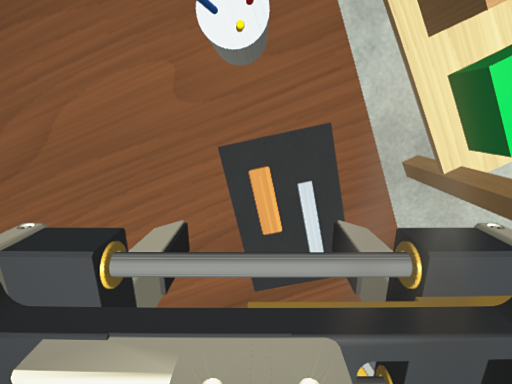

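The top view shows the ring at about (324,176), the red button at (376,191), and the stand spanning (140–243, 185–235). The possible chucks are:
- the stand's right hole at (222,203), steel with a brass nut
- purple look-alikes at (192,162) and (209,255)
- a green look-alike at (226,158)
- the drill chuck at (155,213)
- the face mill at (186,206)

My choice is (222,203), which I'll check in a crop.

```bash
cat > h.py <<'E'
import numpy as np, cv2
from scipy.spatial.transform import Rotation as Rn
def ray(cm,uv,pose=None):
    K=cm["intrinsics"];k=cm["k1"]
    x=(uv[0]-K[0,2])/K[0,0];y=(uv[1]-K[1,2])/K[1,1]
    p=cv2.undistortPoints(np.array([[uv]],float),K,np.array([k,0,0,0,0.])).ravel()
    d=np.array([p[0],p[1],1.])
    if "R" in cm:
        R=np.array(cm["R"]);return -R.T@cm["t"],R.T@d
    M=np.array(cm["mount"]);pos,q=pose
    T=Rn.from_quat([q[1],q[2],q[3],q[0]]).as_matrix()
    return pos+T@M[:3,3],T@M[:3,:3]@d
def onz(cm,uv,z,pose=None):
    o,d=ray(cm,uv,pose);return o+d*(z-o[2])/d[2]
def proj(cm,X,pose=None):
    X=np.asarray(X,float)
    if "R" in cm: c=cm["R"]@X+cm["t"]
    else:
        M=np.array(cm["mount"]);pos,q=pose
        T=Rn.from_quat([q[1],q[2],q[3],q[0]]).as_matrix()
        c=M[:3,:3].T@(T.T@(X-pos)-M[:3,3])
    K=cm["intrinsics"];a=c[:2]/c[2];a=a*(1+cm["k1"]*(a@a));return K[0,0]*a[0]+K[0,2],K[1,1]*a[1]+K[1,2]
def tri(rs):
    A=0;b=0
    for o,d in rs:
        d=d/np.linalg.norm(d);P=np.eye(3)-np.outer(d,d);A=A+P;b=b+P@o
    X=np.linalg.solve(A,b);return X,[np.linalg.norm((np.eye(3)-np.outer(d,d)/(d@d))@(X-o)) for o,d in rs]
def mask(im,lo,hi):
    return cv2.inRange(cv2.cvtColor(im,cv2.COLOR_BGR2HSV),np.array(lo),np.array(hi))
def blobs(m,mina=15):
    n,l,s,c=cv2.connectedComponentsWithStats(m)
    return [(tuple(c[i].round(1)),s[i].tolist()) for i in range(1,n) if s[i][4]>=mina]
E
python3 - <<'E'
from h import *
from bench import manip
t=cv2.imread("pics/top0.png");s=cv2.imread("pics/side0.png")
for n,im in(("top",t),("side",s)):
    print(n,"blue",blobs(mask(im,(100,150,80),(125,255,255))))
    print(n,"red",blobs(mask(im,(0,190,80),(5,255,255))|mask(im,(174,190,80),(180,255,255))))
    print(n,"yel",blobs(mask(im,(24,150,120),(34,255,255)),5))
    print(n,"orange",blobs(mask(im,(6,190,150),(14,255,255)),30))
a=cv2.resize(t[140:280,130:290],None,fx=4,fy=4,interpolation=2)
b=cv2.resize(s[130:240,140:300],None,fx=4,fy=4,interpolation=2)
cv2.imwrite("pics/ct.png",a);cv2.imwrite("pics/cs.png",b)
cv2.imwrite("pics/cc.png",cv2.resize(t[120:250,270:420],None,fx=4,fy=4,interpolation=2))
E
```

```text
top blue [((np.float64(324.3), np.float64(175.8)), [311, 163, 28, 27, 350])]
top red []
top yel []
top orange []
side blue [((np.float64(303.7), np.float64(211.3)), [288, 199, 33, 25, 593])]
side red [((np.float64(209.7), np.float64(192.7)), [161, 161, 85, 68, 1744]), ((np.float64(332.8), np.float64(245.6)), [325, 238, 16, 15, 138])]
side yel [((np.float64(193.5), np.float64(158.2)), [192, 157, 4, 4, 11]), ((np.float64(205.1), np.float64(157.3)), [204, 156, 3, 4, 9]), ((np.float64(330.7), np.float64(258.6)), [317, 247, 29, 20, 266])]
side orange [((np.float64(303.8), np.float64(179.4)), [295, 171, 19, 16, 224])]
```

View pics/ct.png

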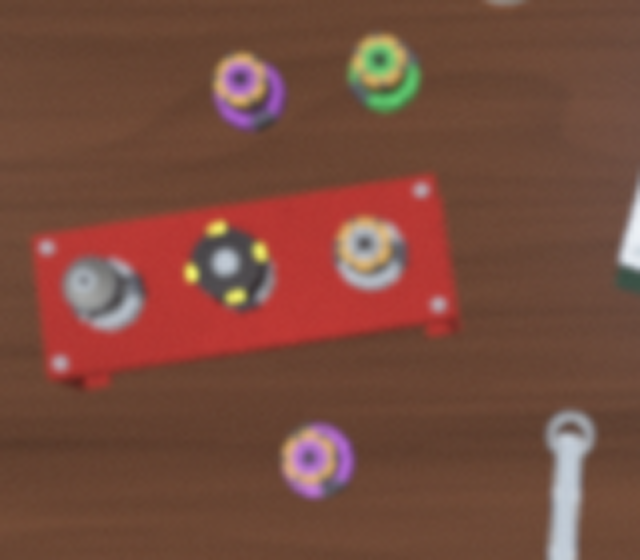

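View pics/cs.png

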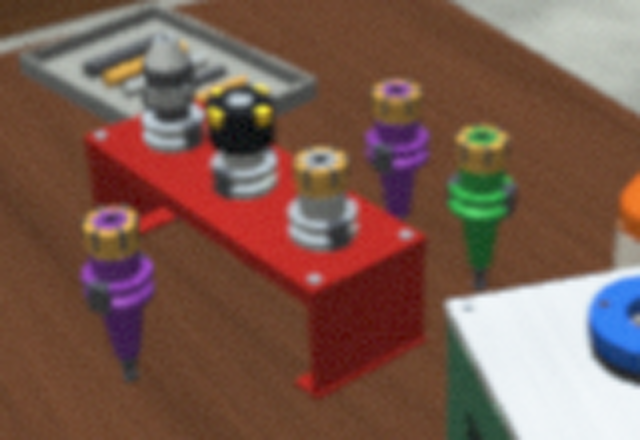

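View pics/cc.png

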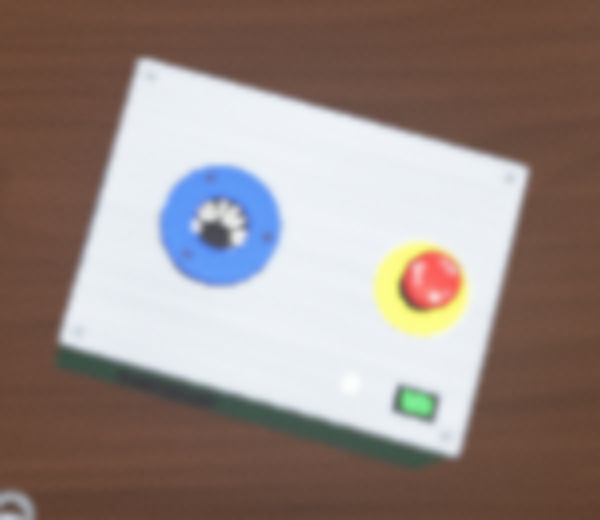

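The crop confirms the chuck: it's in the stand's right hole with a steel flange and brass nut, nut centre at about (220.5,200). The look-alikes are the only green and purple ones, and they stand outside the stand.

Run:
```python
from h import *
from bench import manip
t=cv2.imread("pics/top0.png");s=cv2.imread("pics/side0.png")
T=manip.camera_model("top");S=manip.camera_model("side")
ring=blobs(mask(t,(100,120,80),(125,255,255)),100)
red=blobs(mask(t,(0,130,80),(8,255,255))|mask(t,(170,130,80),(180,255,255)),60)
yel=blobs(mask(t,(22,100,120),(34,255,255)),8)
brassT=blobs(mask(t[185:225,205:240],(10,60,90),(28,255,255)),8)
print(ring,red,yel,brassT)
# ring: outer contour ellipse
m=mask(t,(100,120,80),(125,255,255));c=max(cv2.findContours(m,0,1)[0],key=cv2.contourArea);e=cv2.fitEllipse(c);print(e)
m=mask(s,(100,120,60),(125,255,255));c=max(cv2.findContours(m,0,1)[0],key=cv2.contourArea);es=cv2.fitEllipse(c);print(es)
R=onz(T,e[0],.161);print("ring",R,onz(S,es[0],.157),tri([ray(T,e[0]),ray(S,es[0])]))
# button
bt=(270+432.5/4-.4,120+279.5/4-.4)
print("btn",onz(T,bt,.173),onz(S,(332.8,245.),.171),tri([ray(T,bt),ray(S,(332.8,245.))]))
# yellow disc
yt=(270+421/4-.4,120+288/4-.4);print("disc",onz(T,yt,.137))
# cleaner corners z .135
cor=[(141,60),(527,167),(460,457),(60,345)]
P=np.array([onz(T,(270+a/4-.4,120+b/4-.4),.135) for a,b in cor]);print(P,P.mean(0),[np.linalg.norm(P[i]-P[i-1]) for i in range(4)])
# stand corners z .09
cor=[(35,238),(434,177),(460,318),(48,376)]
Q=np.array([onz(T,(130+a/4-.4,140+b/4-.4),.09) for a,b in cor]);print(Q,Q.mean(0),[np.linalg.norm(Q[i]-Q[i-1]) for i in range(4)])
nt=(130+363/4-.4,140+243/4-.4);ns=(140+321/4-.4,130+158/4-.4)
print("nut",onz(T,nt,.15),tri([ray(T,nt),ray(S,ns)]))
ft=(130+371/4-.4,140+254/4-.4);print("flange",onz(T,ft,.11))
for n,p in(("dc",(88,280)),("fm",(226,263)),("pur",(312,458)),("pur2",(240,80)),("gr",(380,60))):print(n,onz(T,(130+p[0]/4-.4,140+p[1]/4-.4),.15))
print("bottle",onz(T,(256,120),.14),"span",onz(T,(273,248),.005),onz(T,(269,300),.005))
```

```text
[((np.float64(324.6), np.float64(176.1)), [311, 162, 29, 29, 497])] [((np.float64(191.7), np.float64(209.9)), [136, 182, 111, 57, 3268]), ((np.float64(377.2), np.float64(190.1)), [371, 183, 14, 14, 98])] [((np.float64(226.0), np.float64(154.4)), [220, 150, 11, 10, 28]), ((np.float64(218.9), np.float64(155.2)), [217, 153, 4, 5, 11]), ((np.float64(372.3), np.float64(193.8)), [364, 181, 22, 22, 177]), ((np.float64(184.3), np.float64(197.1)), [183, 196, 4, 3, 9]), ((np.float64(194.3), np.float64(202.7)), [193, 201, 4, 5, 13]), ((np.float64(177.9), np.float64(207.6)), [177, 206, 3, 4, 11]), ((np.float64(188.7), np.float64(213.6)), [186, 212, 6, 4, 18])] [((np.float64(15.8), np.float64(15.8)), [9, 9, 14, 14, 98])]
((324.5739440917969, 175.92596435546875), (27.555612564086914, 28.06043815612793), 10.36977481842041)
((303.8205261230469, 211.08457946777344), (24.628456115722656, 33.68561553955078), 95.95904541015625)
ring [ 0.5963964  -0.10286337  0.161     ] [ 0.59323513 -0.11016749  0.157     ] (array([ 0.59862257, -0.1042435 ,  0.15115449]), [np.float64(0.0002960279028533635), np.float64(0
[... 718 characters left out ...]
 0.38986413 0.09      ]] [0.52650504 0.25645133 0.09      ] [np.float64(0.09572218650756792), np.float64(0.27770215204932286), np.float64(0.09864836186066034), np.float64(0.28287919629716873)]
nut [0.53916669 0.16919686 0.15      ] (array([0.54002639, 0.16886137, 0.14953041]), [np.float64(0.000868993600773271), np.float64(0.0008689936007732182)])
flange [0.53778608 0.16746613 0.11      ]
dc [0.51800191 0.34956621 0.15      ]
fm [0.52764021 0.25874357 0.15      ]
pur [0.40053497 0.20260085 0.15      ]
pur2 [0.64977309 0.25054729 0.15      ]
gr [0.66132555 0.15757818 0.15      ]
bottle [0.75824944 0.07317646 0.14      ] span [0.42150407 0.03288992 0.005     ] [0.27581335 0.047124   0.005     ]
```

Emit:
arm_command --series '[[60, [-0.5, 0, -0.5], [0, 0, 0.0193]], [60, [-0.5, 0, -0.5], [0, 0, 0.0193]], [60, [-0.5, 0, -0.5], [0, 0, 0.0193]], [60, [-0.5, 0, -0.5], [0, 0, 0.0193]], [60, [-0.5, 0, 0], [0, 0, 0.0193]], [60, [-0.5, 0, 0], [0, 0, 0.0193]], [60, [-0.5, 0, 0], [0, 0, 0.0193]], [60, [-0.5, 0, 0], [0, 0, 0.0193]]]' --newtons 40

```text
time_s: 0.82
tool_pos: [0.276, 0.5295, 0.2665]
ee_rot: [0.0, 0.62, 0.784, -0.0]
ft_force: [-0.5, 0.0, 0.7]
finger_gap: 0.0598
```

```bash
cat > to.py <<'E'
import sys,numpy as np
from h import *
from bench import manip
def go(target,yaw=None):
    s=manip.observe();q=s["ee_rot"];T=Rn.from_quat([q[1],q[2],q[3],q[0]]).as_matrix()
    d=T.T@(np.array(target)-s["tool_pos"])/0.02
    y=np.degrees(np.arctan2(T[1,1],T[0,1]))
    print("t",round(s["time_s"],2),"pos",s["tool_pos"].round(4),"F",s["ft_force"].round(1),"M",s["torque"].round(2),"gap",round(s["finger_gap"]*1000,1),"q",s["joints"].round(2))
    print("shift units",d.round(2),"yawY",round(y,2),"toolz",T[:,2].round(4))
    if yaw is not None:
        Rt=np.array([[-0,0,0]]*3,float);c,sn=np.cos(np.radians(yaw)),np.sin(np.radians(yaw))
        Y=np.array([c,sn,0]);Z=np.array([0,0,-1.]);X=np.cross(Y,Z);Rt=np.stack([X,Y,Z],1)
        print("turn units",(Rn.from_matrix(T.T@Rt).as_rotvec()/2/np.pi).round(4))
if __name__=="__main__":
    a=[float(x) for x in sys.argv[1:]];go(a[:3],a[3] if len(a)>3 else None)
E
python3 to.py .556 -.2375 .27 6.7
```

```text
t 0.82 pos [0.276  0.5295 0.2665] F [-0.5  0.   0.7] M [-0.06  0.    0.07] gap 59.8 q [-1.36  0.36  0.26  1.6  -0.1   1.19 -0.85]
shift units [-40.54   4.79  -0.16] yawY 13.32 toolz [-1.e-04 -4.e-04 -1.e+00]
turn units [-0.      0.0001  0.0184]
```

Emit:
arm_command --series '[[60, [-1, 0.15, 0], [0, 0, 0.0184]], [60, [-1, 0.22, 0], [0, 0, 0]], [60, [-1, 0.22, 0], [0, 0, 0]], [60, [-1, 0.22, 0], [0, 0, 0]], [60, [-1, 0.22, 0], [0, 0, 0]], [60, [-1, 0.22, 0], [0, 0, 0]], [60, [-1, 0.22, 0], [0, 0, 0]], [60, [-1, 0.22, 0], [0, 0, 0]]]'

```text
time_s: 1.48
tool_pos: [0.3311, 0.3751, 0.2666]
ee_rot: [-0.0, 0.662, 0.749, -0.0]
ft_force: [-0.6, 0.8, -1.0]
finger_gap: 0.0597
```

Emit:
arm_command --series '[[60, [-1, 0.22, 0], [0, 0, 0]], [60, [-1, 0.22, 0], [0, 0, 0]], [60, [-1, 0.22, 0], [0, 0, 0]], [60, [-1, 0.22, 0], [0, 0, 0]], [60, [-1, 0.22, 0], [0, 0, 0]], [60, [-1, 0.22, 0], [0, 0, 0]], [60, [-1, 0.22, 0], [0, 0, 0]], [60, [-1, 0.22, 0], [0, 0, 0]]]'

```text
time_s: 2.15
tool_pos: [0.3856, 0.2207, 0.2666]
ee_rot: [-0.0, 0.662, 0.749, -0.0]
ft_force: [0.3, -0.1, 0.4]
finger_gap: 0.0601
```

Emit:
arm_command --series '[[60, [-1, 0.22, 0], [0, 0, 0]], [60, [-1, 0.22, 0], [0, 0, 0]], [60, [-1, 0.22, 0], [0, 0, 0]], [60, [-1, 0.22, 0], [0, 0, 0]], [60, [-1, 0.22, 0], [0, 0, 0]], [60, [-1, 0.22, 0], [0, 0, 0]], [60, [-1, 0.22, 0], [0, 0, 0]], [60, [-1, 0.22, 0], [0, 0, 0]]]'

```text
time_s: 2.82
tool_pos: [0.4402, 0.0663, 0.2667]
ee_rot: [-0.0, 0.662, 0.749, 0.0]
ft_force: [0.4, 0.6, 1.4]
finger_gap: 0.0599
```

```bash
python3 to.py .556 -.2375 .27 6.7
python3 - <<'E'
from bench import manip
import cv2
s=manip.observe();print(s["tool_pos"],s["ee_rot"])
cv2.imwrite("pics/w1.png",manip.get_image("wrist"))
E
```

```text
t 2.82 pos [0.4402 0.0663 0.2667] F [0.4 0.6 1.4] M [-0.15 -0.01  0.02] gap 59.9 q [-0.81  0.09  0.6   1.96 -0.06  1.11 -0.07]
shift units [-15.79   3.88  -0.17] yawY 7.06 toolz [-1.e-04  1.e-04 -1.e+00]
turn units [-0.    -0.     0.001]
[0.44023293 0.06627561 0.26666714] [-9.73427070e-05  6.62199303e-01  7.49327748e-01  1.03035400e-05]
```

View pics/w1.png

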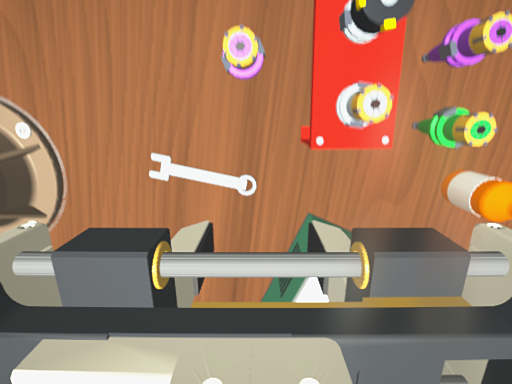

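The wrist view shows the chuck's nut at (376,103) in the stand. I'll cross-check its position from here, then go on to the button.

Run:
```python
from h import *
from bench import manip
W=manip.camera_model("wrist");pose=(np.array([.4402,.0663,.2667]),np.array([-9.7e-5,.662199,.749328,1e-5]))
im=cv2.imread("pics/w1.png")
print(onz(W,(376,103.5),.15,pose))
for X in([.539,.169,.15],[.539,.169,.11],[.539,.169,.09]):print(proj(W,X,pose))
c=cv2.resize(im[70:150,300:420],None,fx=5,fy=5,interpolation=2);cv2.imwrite("pics/w1c.png",c)
```

```text
[0.541172   0.16498159 0.15      ]
(np.float64(374.7738366581299), np.float64(98.87501604398493))
(np.float64(360.1255909505381), np.float64(101.07325729963941))
(np.float64(354.1221535847942), np.float64(101.97700072062365))
```

View pics/w1c.png

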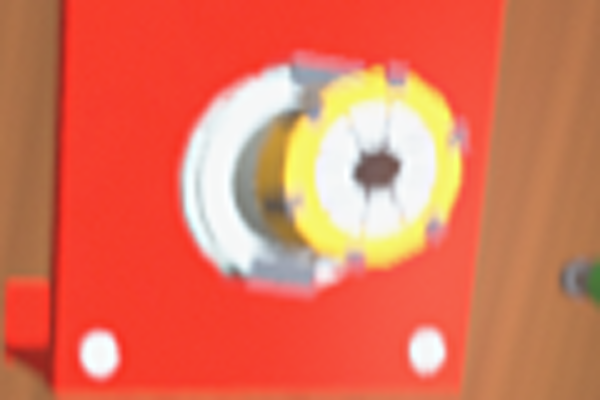

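Emit:
arm_command --series '[[20, [-1, 0.25, 0], [0, 0, 0]], [0, [-1, 0.25, 0], [0, 0, 0]], [0, [-1, 0.25, 0], [0, 0, 0]], [0, [-1, 0.25, 0], [0, 0, 0]], [0, [-1, 0.25, 0], [0, 0, 0]], [0, [-1, 0.25, 0], [0, 0, 0]], [0, [-1, 0.25, 0], [0, 0, 0]], [0, [-1, 0.25, 0], [0, 0, 0]]]'

```text
time_s: 3.53
tool_pos: [0.4997, -0.0873, 0.2666]
ee_rot: [-0.0, 0.662, 0.749, -0.0]
ft_force: [-0.7, -0.5, 0.1]
finger_gap: 0.0114
```

Emit:
arm_command --series '[[0, [-1, 0.25, 0.2], [0, 0, 0]], [0, [-1, 0.25, 0.2], [0, 0, 0]], [0, [-1, 0.25, 0.2], [0, 0, 0]], [0, [-1, 0.25, 0.2], [0, 0, 0]], [0, [-1, 0.25, 0.2], [0, 0, 0]], [0, [-1, 0.25, 0.2], [0, 0, 0]], [0, [-1, 0.25, 0.2], [0, 0, 0]], [0, [-0.5, 0.1, 0.2], [0, 0, 0]]]'

```text
time_s: 4.2
tool_pos: [0.5549, -0.2332, 0.2343]
ee_rot: [0.0, 0.663, 0.749, -0.001]
ft_force: [-1.2, 0.4, -0.4]
finger_gap: 0.0005
```

```bash
python3 to.py .556 -.2375 .27 6.7
python3 - <<'E'
from bench import manip
import cv2
s=manip.observe();print(s["tool_pos"],s["ee_rot"])
cv2.imwrite("pics/w2.png",manip.get_image("wrist"))
E
```

```text
t 4.2 pos [ 0.5549 -0.2332  0.2343] F [-1.2  0.4 -0.4] M [-0.05  0.03  0.02] gap 0.5 q [-0.18  0.45  0.71  1.66 -0.31  1.15  0.74]
shift units [-0.22  0.03 -1.79] yawY 6.96 toolz [-2.0e-04 -1.2e-03 -1.0e+00]
turn units [-0.0001  0.0002  0.0007]
[ 0.55494226 -0.23319092  0.23427167] [ 2.98065844e-04  6.62880473e-01  7.48724997e-01 -5.17866062e-04]
```

View pics/w2.png

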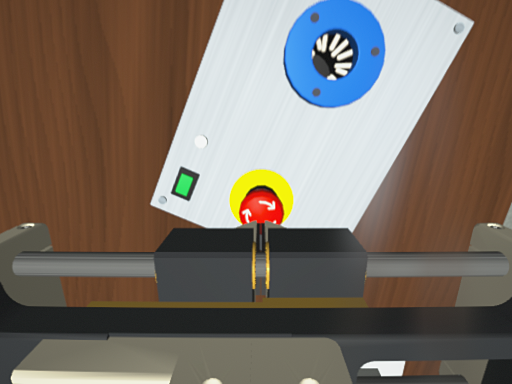

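Run:
```python
from h import *
from bench import manip
W=manip.camera_model("wrist");s=manip.observe();print(s["tool_pos"])
im=manip.get_image("wrist");pose=(s["tool_pos"],s["ee_rot"])
cv2.imwrite("pics/w3.png",im)
m=mask(im,(100,120,60),(125,255,255));c=max(cv2.findContours(m,0,1)[0],key=cv2.contourArea);e=cv2.fitEllipse(c)
print(e,onz(W,e[0],.161,pose))
red=mask(im,(0,150,80),(8,255,255))|mask(im,(172,150,80),(180,255,255));print(blobs(red,50))
for X in([.556,-.2375,.171],[.556,-.2375,.137]):print(proj(W,X,pose))
yel=mask(im,(25,150,120),(34,255,255));print(blobs(yel,50))
cv2.imwrite("pics/w3c.png",cv2.resize(im[150:250,200:320],None,fx=5,fy=5,interpolation=2))
```

```text
[ 0.55451056 -0.23408948  0.23353848]
((334.87591552734375, 50.356651306152344), (99.25192260742188, 109.3418960571289), 28.247922897338867) [ 0.59726248 -0.105442    0.161     ]
[((np.float64(261.6), np.float64(206.6)), [240, 187, 44, 45, 1124])]
(np.float64(261.4005095966418), np.float64(208.85555531624524))
(np.float64(261.34030138993205), np.float64(197.38190449814635))
[((np.float64(261.3), np.float64(187.7)), [230, 168, 64, 54, 1470])]
```

View pics/w3c.png

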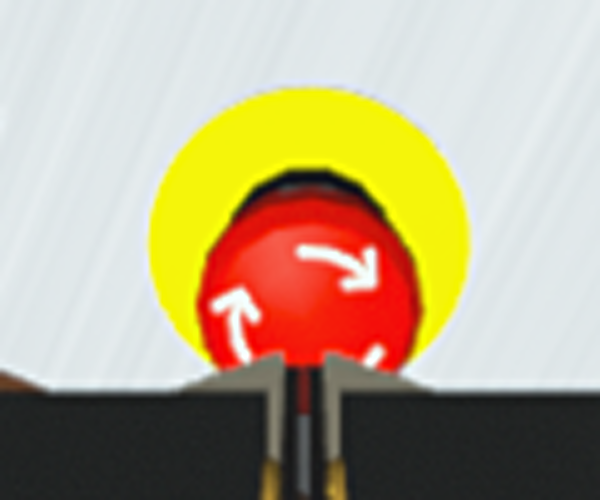

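Emit:
arm_command --series '[[0, [-0.2, 0.05, 0.5], [0, 0, 0]], [0, [0, 0, 0.5], [0, 0, 0]], [0, [0, 0, 0.5], [0, 0, 0]], [0, [0, 0, 0.5], [0, 0, 0]], [0, [0, 0, 0.4], [0, 0, 0]], [0, [0, 0, 0.2], [0, 0, 0]], [0, [0, 0, 0], [0, 0, 0]]]'

```text
time_s: 4.88
tool_pos: [0.5557, -0.2341, 0.1815]
ee_rot: [-0.001, 0.662, 0.749, -0.0]
ft_force: [0.2, 0.5, -0.0]
finger_gap: 0.0003
```

```bash
python3 to.py .556 -.238 .17 6.7
```

```text
t 4.88 pos [ 0.5557 -0.2341  0.1815] F [ 0.2  0.5 -0. ] M [-0.07  0.03 -0.01] gap 0.3 q [-0.15  0.5   0.68  1.72 -0.36  1.05  0.78]
shift units [-0.19 -0.01  0.57] yawY 7.08 toolz [-1.8e-03  6.0e-04 -1.0e+00]
turn units [-0.0003 -0.0001  0.001 ]
```

Emit:
arm_command --series '[[0, [-0.2, 0, 0.1], [0, 0, 0]], [0, [0, 0, 0.1], [0, 0, 0]], [0, [0, 0, 0.1], [0, 0, 0]], [0, [0, 0, 0.1], [0, 0, 0]], [0, [0, 0, 0.1], [0, 0, 0]], [0, [0, 0, 0.1], [0, 0, 0]], [0, [0, 0, 0], [0, 0, 0]]]'

```text
time_s: 5.47
tool_pos: [0.5572, -0.2395, 0.1713]
ee_rot: [0.001, 0.662, 0.749, 0.0]
ft_force: [-1.1, -0.8, 7.2]
finger_gap: 0.0002
```

```bash
python3 to.py .556 -.238 .17 6.7
```

```text
t 5.47 pos [ 0.5572 -0.2395  0.1713] F [-1.1 -0.8  7.2] M [-0.09  0.26 -0.03] gap 0.2 q [-0.14  0.51  0.68  1.73 -0.37  1.03  0.79]
shift units [ 0.08 -0.05  0.06] yawY 7.04 toolz [ 0.0015 -0.001  -1.    ]
turn units [0.0002 0.0002 0.0009]
```

Emit:
arm_command --series '[[0, [0, 0, 0.1], [0, 0, 0]], [0, [0, 0, 0.05], [0, 0, 0]], [0, [0, 0, 0], [0, 0, 0]]]'

```text
time_s: 5.72
tool_pos: [0.5573, -0.2396, 0.1706]
ee_rot: [0.001, 0.662, 0.749, 0.001]
ft_force: [-6.7, 3.1, 25.7]
finger_gap: 0.0006
```

```bash
python3 to.py .556 -.238 .17 6.7
```

```text
t 5.72 pos [ 0.5573 -0.2396  0.1706] F [-6.7  3.1 25.7] M [0.75 1.62 0.03] gap 0.6 q [-0.14  0.51  0.68  1.73 -0.37  1.02  0.79]
shift units [ 0.09 -0.06  0.03] yawY 7.02 toolz [ 0.0031 -0.     -1.    ]
turn units [0.0005 0.0001 0.0009]
```

Emit:
arm_command --series '[[0, [0, 0, -0.5], [0, 0, 0]], [0, [0, 0, -0.5], [0, 0, 0]], [66, [0, 0, 0], [0, 0, 0]], [66, [0, 0, 0], [0, 0, 0]], [66, [0, 0, 0], [0, 0, 0]], [66, [0, 0, 0], [0, 0, 0]], [66, [0, 0, 0], [0, 0, 0]]]'

```text
time_s: 6.3
tool_pos: [0.5564, -0.2385, 0.1871]
ee_rot: [-0.0, 0.662, 0.749, -0.0]
ft_force: [-0.0, 0.3, -0.7]
finger_gap: 0.0291
```

```bash
python3 to.py .556 -.2382 .147 6.7;python3 - <<'E'
from h import *
from bench import manip
W=manip.camera_model("wrist");s=manip.observe()
im=manip.get_image("wrist");pose=(s["tool_pos"],s["ee_rot"])
for X in([.556,-.238,.172],[.556,-.238,.163],[.556,-.238,.137]):print(proj(W,X,pose))
cv2.imwrite("pics/w4.png",cv2.resize(im[100:300,130:390],None,fx=3,fy=3))
E
```

```text
t 6.3 pos [ 0.5564 -0.2385  0.1871] F [-0.   0.3 -0.7] M [-0.08  0.01  0.  ] gap 29.1 q [-0.15  0.5   0.69  1.71 -0.35  1.06  0.78]
shift units [ 0.02 -0.02  2.01] yawY 7.06 toolz [-1.e-03  3.e-04 -1.e+00]
turn units [-0.0001 -0.0001  0.001 ]
(np.float64(259.4626501430423), np.float64(226.02121378783428))
(np.float64(259.5215938025396), np.float64(221.1449025085222))
(np.float64(259.66587281735434), np.float64(209.21083075530692))
```

View pics/w4.png

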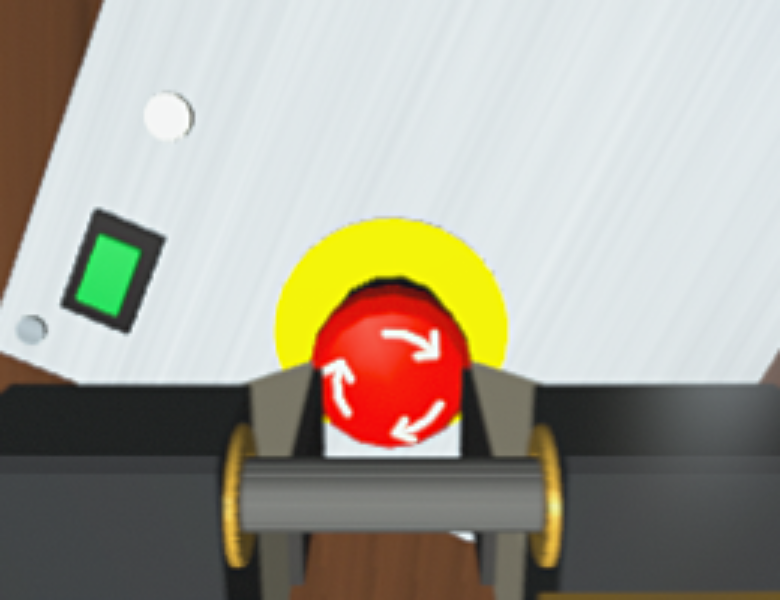

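The button head is centred between the fingers at about x=260 px and sits low, so it's latched. I'll finish opening, go down around it and grip gently.

Emit:
arm_command --series '[[66, [0, 0, 0], [0, 0, 0]], [66, [0, 0, 0], [0, 0, 0]], [66, [0, 0, 0], [0, 0, 0]], [66, [0, 0, 0], [0, 0, 0]], [66, [0, 0, 0.4], [0, 0, 0]], [66, [0, 0, 0.6], [0, 0, 0]], [66, [0, 0, 0.6], [0, 0, 0]], [66, [0, 0, 0.35], [0, 0, 0]]]'

```text
time_s: 7.02
tool_pos: [0.5558, -0.2381, 0.1463]
ee_rot: [-0.001, 0.662, 0.749, -0.0]
ft_force: [-0.1, 0.1, 0.5]
finger_gap: 0.066
```

```bash
python3 to.py .556 -.2382 .147 6.7
```

```text
t 7.02 pos [ 0.5558 -0.2381  0.1463] F [-0.1  0.1  0.5] M [-0.06  0.06  0.01] gap 66.0 q [-0.13  0.54  0.66  1.76 -0.39  0.98  0.81]
shift units [-0.01  0.01 -0.04] yawY 7.07 toolz [-2.3e-03  9.0e-04 -1.0e+00]
turn units [-0.0004 -0.0002  0.001 ]
```

Emit:
arm_command --series '[[30, [0, 0, 0], [0, 0, 0]], [30, [0, 0, 0], [0, 0, 0]], [30, [0, 0, 0], [0, 0, 0]], [30, [0, 0, 0], [0, 0, 0]], [30, [0, 0, 0], [0, 0, 0]], [30, [0, 0, 0], [0, 0, 0]]]' --newtons 10

```text
time_s: 7.52
tool_pos: [0.5563, -0.239, 0.1491]
ee_rot: [-0.0, 0.662, 0.749, -0.0]
ft_force: [-3.4, 0.7, 2.6]
finger_gap: 0.0395
```

Emit:
arm_command --series '[[30, [0, 0, 0], [0, 0, 0.0175]], [30, [0, 0, 0], [0, 0, 0.0175]], [30, [0, 0, 0], [0, 0, 0.0175]], [30, [0, 0, 0], [0, 0, 0.0175]], [30, [0, 0, 0], [0, 0, 0.0175]], [30, [0, 0, 0], [0, 0, 0.0175]], [30, [0, 0, 0], [0, 0, 0.0]]]'

```text
time_s: 8.1
tool_pos: [0.5566, -0.2391, 0.1493]
ee_rot: [0.0, 0.871, 0.491, -0.0]
ft_force: [-2.4, 0.3, 5.3]
finger_gap: 0.0398
```

```bash
python3 to.py .556 -.2382 .147 6.7
```

```text
t 8.1 pos [ 0.5566 -0.2391  0.1493] F [-2.4  0.3  5.3] M [-0.07  0.81  0.05] gap 39.8 q [-0.24  0.59  0.85  1.76 -0.51  1.02  0.26]
shift units [ 0.02 -0.05  0.11] yawY -31.15 toolz [ 2.e-04 -6.e-04 -1.e+00]
turn units [ 1.000e-04  1.000e-04 -1.051e-01]
```

Now release, then look.

Emit:
arm_command --series '[[66, [0, 0, 0], [0, 0, 0]], [66, [0, 0, 0], [0, 0, 0]], [66, [0, 0, 0], [0, 0, 0]], [66, [0, 0, 0], [0, 0, 0]], [66, [0, 0, 0], [0, 0, 0]], [66, [0, 0, -0.5], [0, 0, 0]], [66, [0, 0, -1], [0, 0, 0]], [66, [0, 0, -1], [0, 0, 0]]]'

```text
time_s: 8.77
tool_pos: [0.5562, -0.2387, 0.1995]
ee_rot: [-0.0, 0.869, 0.494, -0.0]
ft_force: [0.8, 0.3, 1.1]
finger_gap: 0.0657
```

Emit:
arm_command --series '[[80, [0, 0, -1], [0, 0, -0.0175]], [80, [0, 0, -0.5], [0, 0, -0.0175]], [80, [0, 0, 0], [0, 0, -0.0175]], [80, [0, 0, 0], [0, 0, -0.0175]], [80, [0, 0, 0], [0, 0, -0.0175]], [80, [0, 0, 0], [0, 0, -0.0175]]]'

```text
time_s: 9.27
tool_pos: [0.5567, -0.239, 0.2297]
ee_rot: [0.0, 0.66, 0.751, 0.0]
ft_force: [-1.0, -0.6, 0.1]
finger_gap: 0.08
```

```bash
python3 to.py .5385 .1685 .235 6.7;python3 - <<'E'
from h import *
from bench import manip
s=manip.observe()
im=manip.get_image("wrist");sd=manip.get_image("side")
W=manip.camera_model("wrist");pose=(s["tool_pos"],s["ee_rot"])
for z in(.171,.163):print(proj(W,[.556,-.2385,z],pose),proj(manip.camera_model("side"),[.556,-.2385,z]))
red=lambda i:mask(i,(0,150,80),(8,255,255))|mask(i,(172,150,80),(180,255,255))
print(blobs(red(im),50),blobs(red(sd),50))
m=mask(im,(100,120,60),(125,255,255));c=max(cv2.findContours(m,0,1)[0],key=cv2.contourArea);e=cv2.fitEllipse(c)
print("ring",e,onz(W,e[0],.161,pose))
a=cv2.resize(im[100:300,130:390],None,fx=2,fy=2);b=cv2.resize(sd[220:280,290:370],None,fx=4,fy=4)
cv2.imwrite("pics/w5.png",a);cv2.imwrite("pics/s5.png",b);cv2.imwrite("pics/s5b.png",cv2.resize(cv2.imread("pics/side0.png")[220:280,290:370],None,fx=4,fy=4))
E
```

```text
t 9.27 pos [ 0.5567 -0.239   0.2297] F [-1.  -0.6  0.1] M [-0.08  0.    0.02] gap 80.0 q [-0.17  0.46  0.72  1.66 -0.33  1.15  0.76]
shift units [20.32  1.7  -0.27] yawY 7.36 toolz [ 8.e-04 -3.e-04 -1.e+00]
turn units [0.0001 0.0001 0.0018]
(np.float64(259.185073683299), np.float64(205.82505940405366)) (np.float64(332.8124618497791), np.float64(243.1861430676907))
(np.float64(259.22160855952774), np.float64(202.89358189714068)) (np.float64(332.3150194162698), np.float64(246.25587574071693))
[((np.float64(259.3), np.float64(205.4)), [237, 183, 46, 46, 1370])] [((np.float64(210.1), np.float64(192.8)), [160, 160, 87, 70, 2197]), ((np.float64(332.5), np.float64(244.9)), [324, 237, 18, 16, 178])]
ring ((333.7552185058594, 45.635250091552734), (97.69207763671875, 108.1341552734375), 54.153709411621094) [ 0.59630409 -0.1076298   0.161     ]
```

View pics/w5.png

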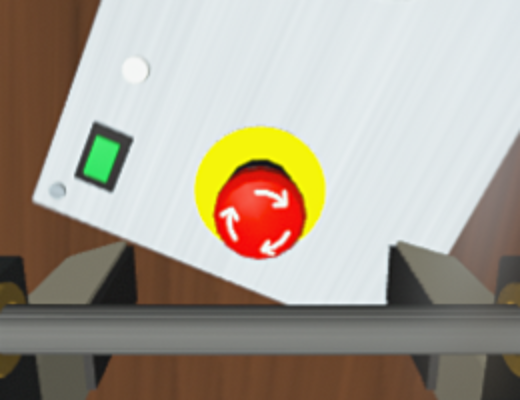

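View pics/s5.png

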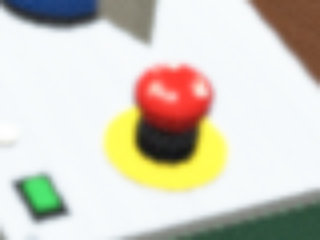

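View pics/s5b.png

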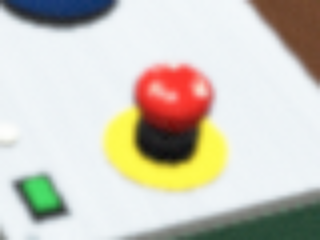

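The button is back out: the side picture matches the one from the start. Next I'll go toward the chuck, stopping short to measure it from above with the wrist camera at rest. The ring will be in view on the way.

Emit:
arm_command --series '[[80, [0.5, 0, 0], [0, 0, 0.0018]], [80, [0.5, 0, 0], [0, 0, 0]], [80, [0.5, 0, 0], [0, 0, 0]], [80, [0.5, 0, 0], [0, 0, 0]], [80, [0, 0, 0], [0, 0, 0]], [80, [0, 0, 0], [0, 0, 0]]]'

```text
time_s: 9.87
tool_pos: [0.5523, -0.1979, 0.2288]
ee_rot: [-0.0, 0.666, 0.746, 0.0]
ft_force: [0.0, -0.3, 0.3]
finger_gap: 0.08
```

```bash
cat > ring.py <<'E'
from h import *
from bench import manip
s=manip.observe();im=manip.get_image("wrist");W=manip.camera_model("wrist");pose=(s["tool_pos"],s["ee_rot"])
m=mask(im,(100,120,60),(125,255,255));c=max(cv2.findContours(m,0,1)[0],key=cv2.contourArea);print(cv2.boundingRect(c));e=cv2.fitEllipse(c)
print("ring",e,onz(W,e[0],.161,pose),s["tool_pos"])
und=[onz(W,p[0].astype(float),.161,pose)[:2] for p in c];(x,y),r=cv2.minEnclosingCircle(np.array(und,np.float32));print(x,y,r)
cv2.imwrite("pics/ring.png",im)
E
python3 ring.py
```

```text
(280, 46, 100, 104)
ring ((329.88848876953125, 97.60725402832031), (96.59210968017578, 104.45890045166016), 28.411157608032227) [ 0.59732405 -0.10459     0.161     ] [ 0.55229428 -0.19793757  0.22879537]
0.5975493788719177 -0.10644819587469101 0.03966212645173073
```

View pics/ring.png

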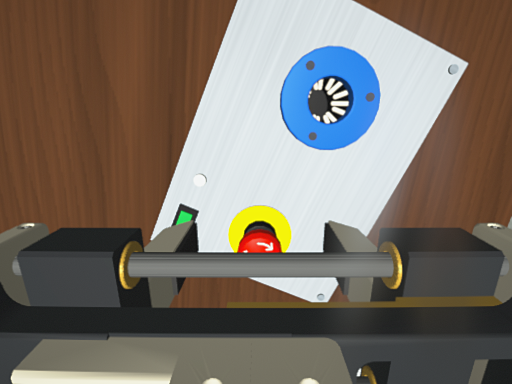

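Emit:
arm_command --series '[[80, [1, 0, 0], [0, 0, 0]], [80, [1, 0, 0], [0, 0, 0]], [80, [1, 0, 0], [0, 0, 0]], [80, [1, 0, 0], [0, 0, 0]], [80, [1, 0, 0], [0, 0, 0]], [80, [1, 0, 0], [0, 0, 0]], [80, [1, 0, 0], [0, 0, 0]], [80, [1, 0, 0], [0, 0, 0]]]'

```text
time_s: 10.58
tool_pos: [0.5342, -0.0399, 0.2289]
ee_rot: [0.0, 0.667, 0.745, 0.0]
ft_force: [0.6, 0.0, -0.1]
finger_gap: 0.0802
```

Emit:
arm_command --series '[[80, [1, 0.1, 0], [0, 0, 0]], [80, [1, 0.1, 0], [0, 0, 0]], [80, [1, 0.1, 0], [0, 0, 0]], [80, [0.7, 0.1, 0], [0, 0, 0]], [80, [0.4, 0, 0], [0, 0, 0]], [80, [0, 0, 0], [0, 0, 0]], [80, [0, 0, 0], [0, 0, 0]]]'

```text
time_s: 11.17
tool_pos: [0.5331, 0.0416, 0.2288]
ee_rot: [0.0, 0.667, 0.745, -0.0]
ft_force: [1.3, -0.9, -0.2]
finger_gap: 0.0801
```

```bash
cat > chuck.py <<'E'
from h import *
from bench import manip
s=manip.observe();im=manip.get_image("wrist");W=manip.camera_model("wrist");pose=(s["tool_pos"],s["ee_rot"])
print(s["tool_pos"])
m=mask(im,(18,100,100),(36,255,255));print([b for b in blobs(m,100)])
for X in([.539,.1685,.15],[.539,.1685,.11]):print(proj(W,X,pose))
cv2.imwrite("pics/chuck.png",im)
E
python3 chuck.py; python3 to.py .539 .1685 .2 6.7
```

```text
[0.5331112  0.04155087 0.22876867]
[((np.float64(133.5), np.float64(6.9)), [109, 0, 45, 18, 404]), ((np.float64(284.7), np.float64(53.3)), [265, 28, 43, 50, 787]), ((np.float64(415.7), np.float64(86.1)), [394, 65, 49, 42, 885]), ((np.float64(392.6), np.float64(264.6)), [379, 241, 24, 48, 557]), ((np.float64(127.6), np.float64(264.8)), [119, 242, 23, 47, 523]), ((np.float64(435.6), np.float64(301.7)), [360, 296, 142, 12, 1208]), ((np.float64(286.5), np.float64(304.8)), [227, 302, 123, 6, 616]), ((np.float64(368.6), np.float64(374.5)), [362, 366, 15, 18, 143])]
(np.float64(285.1537387805311), np.float64(48.17583769215608))
(np.float64(281.40604722309956), np.float64(58.48307948488292))
t 11.22 pos [0.5331 0.041  0.2288] F [0.9 0.4 0.3] M [-0.07  0.06  0.04] gap 80.0 q [-0.72  0.33  0.71  1.83 -0.24  1.07  0.2 ]
shift units [6.31 0.99 1.44] yawY 6.32 toolz [ 2.e-04 -6.e-04 -1.e+00]
turn units [ 0.      0.0001 -0.001 ]
```

View pics/chuck.png

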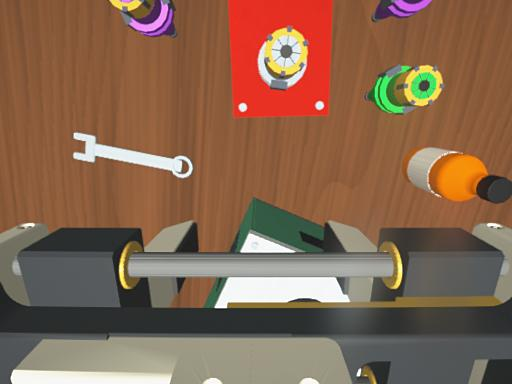

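The wrist view puts the nut at (286,52), about 3 mm nearer in y than the top camera does. The ring shows the same offset, so the step from chuck to ring agrees within 2 mm between cameras. I'll use the middle estimate for the grasp.

Emit:
arm_command --series '[[72, [1, 0.2, 0], [0, 0, -0.001]], [72, [1, 0.2, 0], [0, 0, 0]], [72, [1, 0.2, 0], [0, 0, 0]], [72, [1, 0.2, 0], [0, 0, 0]], [72, [1, 0.2, 0], [0, 0, 0]], [72, [0.8, 0, 0], [0, 0, 0]], [72, [0.4, 0, 0], [0, 0, 0]], [72, [0, 0, 0], [0, 0, 0]]]'

```text
time_s: 11.88
tool_pos: [0.5383, 0.1686, 0.2285]
ee_rot: [-0.0, 0.664, 0.748, -0.0]
ft_force: [0.0, 0.4, 0.3]
finger_gap: 0.072
```

```bash
python3 to.py .5395 .1675 .119 6.7;python3 chuck.py
```

```text
t 11.88 pos [0.5383 0.1686 0.2285] F [0.  0.4 0.3] M [-0.05  0.05 -0.02] gap 72.0 q [-0.89  0.38  0.67  1.76 -0.26  1.1  -0.01]
shift units [-0.06  0.05  5.48] yawY 6.84 toolz [-2.e-04 -0.e+00 -1.e+00]
turn units [-0.     -0.      0.0004]
[0.53834439 0.16864108 0.22854566]
[((np.float64(255.1), np.float64(66.4)), [248, 62, 15, 10, 110]), ((np.float64(288.7), np.float64(93.0)), [285, 86, 9, 15, 108]), ((np.float64(231.0), np.float64(102.7)), [227, 96, 9, 15, 101]), ((np.float64(393.3), np.float64(121.5)), [372, 104, 45, 39, 568]), ((np.float64(127.0), np.float64(138.3)), [103, 122, 45, 37, 628]), ((np.float64(264.2), np.float64(127.3)), [258, 123, 14, 9, 100]), ((np.float64(261.5), np.float64(197.2)), [243, 179, 38, 40, 525]), ((np.float64(378.1), np.float64(212.5)), [360, 196, 42, 48, 640]), ((np.float64(140.4), np.float64(264.8)), [131, 241, 23, 48, 522]), ((np.float64(379.9), np.float64(264.5)), [367, 241, 23, 48, 510]), ((np.float64(367.0), np.float64(303.0)), [212, 296, 280, 12, 2100])]
(np.float64(260.80081402005686), np.float64(199.73026155648057))
(np.float64(260.7735230323816), np.float64(188.47563166270356))
```

View pics/chuck.png

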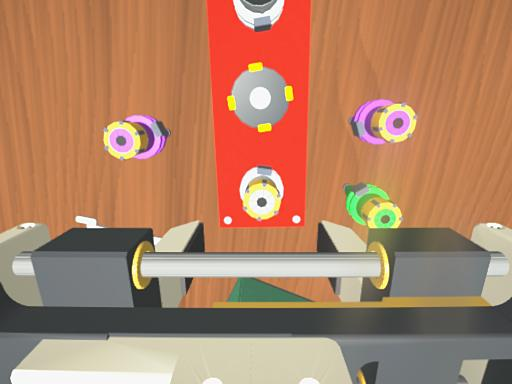

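The nut centre at (262,201) is within about 2 px of the prediction. Going down.

Emit:
arm_command --series '[[72, [-0.05, 0.05, 0.8], [0, 0, 0]], [72, [0, 0, 0.8], [0, 0, 0]], [72, [0, 0, 0.8], [0, 0, 0]], [72, [0, 0, 0.8], [0, 0, 0]], [72, [0, 0, 0.8], [0, 0, 0]], [72, [0, 0, 0.8], [0, 0, 0]], [72, [0, 0, 0.4], [0, 0, 0]], [72, [0, 0, 0.2], [0, 0, 0]]]'

```text
time_s: 12.6
tool_pos: [0.5392, 0.165, 0.1199]
ee_rot: [-0.0, 0.665, 0.747, -0.001]
ft_force: [0.3, -0.3, 0.9]
finger_gap: 0.0721
```

```bash
python3 to.py .5395 .1675 .119 6.7
```

```text
t 12.6 pos [0.5392 0.165  0.1199] F [ 0.3 -0.3  0.9] M [-0.1   0.06 -0.01] gap 72.1 q [-0.82  0.5   0.61  1.88 -0.36  0.87  0.08]
shift units [0.12 0.03 0.04] yawY 6.65 toolz [-0.0012 -0.0013 -1.    ]
turn units [-0.0002  0.0002 -0.0002]
```

Emit:
arm_command --series '[[30, [0.12, 0, 0], [0, 0, 0]], [30, [0, 0, 0], [0, 0, 0]], [30, [0, 0, 0], [0, 0, 0]], [30, [0, 0, 0], [0, 0, 0]], [30, [0, 0, 0], [0, 0, 0]], [30, [0, 0, 0], [0, 0, 0]], [30, [0, 0, 0], [0, 0, 0]], [30, [0, 0, 0], [0, 0, 0]]]' --newtons 15

```text
time_s: 13.27
tool_pos: [0.5394, 0.1695, 0.1211]
ee_rot: [-0.0, 0.664, 0.748, 0.0]
ft_force: [-1.3, -0.3, 5.1]
finger_gap: 0.0347
```

```bash
python3 to.py .5395 .1675 .119 6.7
```

```text
t 13.27 pos [0.5394 0.1695 0.1211] F [-1.3 -0.3  5.1] M [-0.09  0.31  0.02] gap 34.7 q [-0.83  0.5   0.61  1.88 -0.36  0.87  0.08]
shift units [-0.1 -0.   0.1] yawY 6.78 toolz [ 3.e-04  4.e-04 -1.e+00]
turn units [ 0.0001 -0.0001  0.0002]
```

The nose is gripped at 34.7 mm. I'll tighten and lift straight up.

Emit:
arm_command --series '[[30, [0, 0, 0], [0, 0, 0]], [30, [0, 0, 0], [0, 0, 0]], [30, [0, 0, -0.2], [0, 0, 0]], [30, [0, 0, -0.4], [0, 0, 0]], [30, [0, 0, -0.7], [0, 0, 0]], [30, [0, 0, -0.8], [0, 0, 0]], [30, [0, 0, -0.8], [0, 0, 0]], [30, [0, 0, -0.8], [0, 0, 0]]]' --newtons 55

```text
time_s: 13.93
tool_pos: [0.5388, 0.1691, 0.1955]
ee_rot: [-0.0, 0.664, 0.748, -0.0]
ft_force: [0.0, 0.1, -5.0]
finger_gap: 0.0339
```

Emit:
arm_command --series '[[30, [0, 0, -0.8], [0, 0, 0]], [30, [0, 0, -0.8], [0, 0, 0]], [30, [0, 0, -0.8], [0, 0, 0]], [30, [0, 0, -0.8], [0, 0, 0]], [30, [0, 0, -0.8], [0, 0, 0]], [30, [0, 0, -0.6], [0, 0, 0]], [30, [0, 0, -0.3], [0, 0, 0]], [30, [0, 0, 0], [0, 0, 0]]]'

```text
time_s: 14.6
tool_pos: [0.5397, 0.1693, 0.294]
ee_rot: [0.0, 0.664, 0.748, 0.001]
ft_force: [0.2, 0.5, -5.2]
finger_gap: 0.0342
```

```bash
python3 to.py .5955 -.1025 .287 6.7;python3 chuck.py
python3 - <<'E'
from h import *
from bench import manip
s=manip.get_image("side");cv2.imwrite("pics/s6.png",s)
t=manip.get_image("top");cv2.imwrite("pics/t6.png",cv2.resize(t[140:280,130:290],None,fx=4,fy=4))
E
```

```text
t 14.6 pos [0.5397 0.1693 0.294 ] F [ 0.2  0.5 -5.2] M [-0.09  0.04 -0.01] gap 34.2 q [-0.91  0.32  0.7   1.66 -0.22  1.24 -0.05]
shift units [-13.82   1.17   0.34] yawY 6.76 toolz [ 1.6e-03  8.0e-04 -1.0e+00]
turn units [ 0.0003 -0.0001  0.0002]
[0.53965046 0.16930066 0.29396148]
[((np.float64(364.4), np.float64(121.0)), [349, 106, 34, 31, 387]), ((np.float64(150.5), np.float64(134.7)), [133, 121, 34, 31, 386]), ((np.float64(356.9), np.float64(196.5)), [342, 183, 33, 30, 439]), ((np.float64(261.1), np.float64(236.2)), [230, 220, 59, 33, 1069]), ((np.float64(199.8), np.float64(265.1)), [195, 241, 13, 49, 335]), ((np.float64(320.5), np.float64(265.1)), [314, 241, 13, 49, 331]), ((np.float64(258.7), np.float64(282.8)), [235, 277, 47, 13, 321]), ((np.float64(303.2), np.float64(303.3)), [146, 297, 281, 11, 2092])]
(np.float64(259.3242958854578), np.float64(183.26465199734773))
(np.float64(259.40591348596257), np.float64(175.87731409367075))
```

View pics/s6.png

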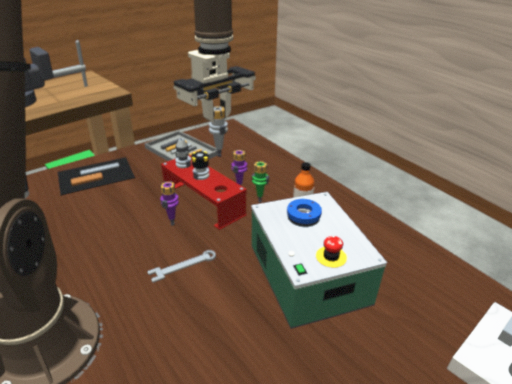

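View pics/chuck.png

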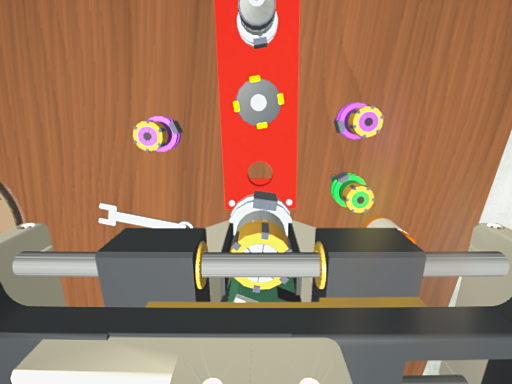

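Lifted cleanly: the stand hole is empty and the chuck hangs upright in the gripper. Next I'll check its offset along the pads.

Run:
```python
from h import *
from bench import manip
W=manip.camera_model("wrist");s=manip.observe();pose=(s["tool_pos"],s["ee_rot"])
im=cv2.imread("pics/chuck.png")
cv2.imwrite("pics/n.png",cv2.resize(im[185:305,195:325],None,fx=5,fy=5,interpolation=2))
q=s["ee_rot"];T=Rn.from_quat([q[1],q[2],q[3],q[0]]).as_matrix()
for dx in(0,-.003,.003):
  print(dx,[tuple(np.round(proj(W,s["tool_pos"]+T@np.array([dx+a,0,z]),pose),1)) for a,z in((0,-.029),(-.0175,-.029),(.0175,-.029),(.023,.011),(.023,.031))])
```

```text
0 [(np.float64(259.8), np.float64(259.4)), (np.float64(259.8), np.float64(287.7)), (np.float64(259.7), np.float64(229.0)), (np.float64(259.9), np.float64(196.5)), (np.float64(260.0), np.float64(188.6))]
-0.003 [(np.float64(259.8), np.float64(264.4)), (np.float64(259.8), np.float64(292.4)), (np.float64(259.7), np.float64(234.4)), (np.float64(259.9), np.float64(200.9)), (np.float64(260.0), np.float64(192.6))]
0.003 [(np.float64(259.8), np.float64(254.3)), (np.float64(259.8), np.float64(283.0)), (np.float64(259.7), np.float64(223.6)), (np.float64(259.9), np.float64(192.1)), (np.float64(260.0), np.float64(184.6))]
```

View pics/n.png

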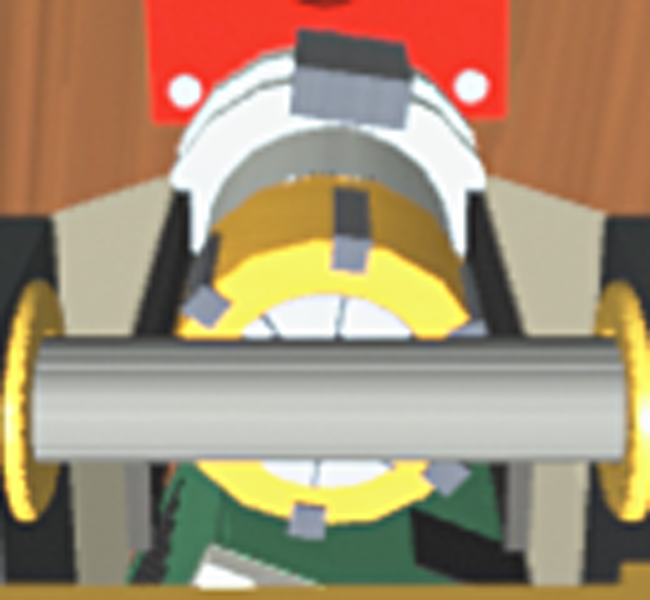

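The chuck sits about 2 mm toward -x of the tool axis. Both estimates put the ring-centring TCP at about (0.5968, -0.1027). Moving there at carrying height.

Emit:
arm_command --series '[[30, [-0.5, 0.08, 0], [0, 0, 0]], [30, [-1, 0.09, 0], [0, 0, 0]], [30, [-1, 0.09, 0], [0, 0, 0]], [30, [-1, 0.09, 0], [0, 0, 0]], [30, [-1, 0.09, 0], [0, 0, 0]], [30, [-1, 0.09, 0], [0, 0, 0]], [30, [-1, 0.09, 0], [0, 0, 0]], [30, [-1, 0.09, 0], [0, 0, 0]]]'

```text
time_s: 15.42
tool_pos: [0.5707, 0.0201, 0.292]
ee_rot: [-0.0, 0.664, 0.747, -0.001]
ft_force: [0.2, 0.2, -3.8]
finger_gap: 0.034
```

Emit:
arm_command --series '[[30, [-1, 0.09, 0], [0, 0, 0]], [30, [-1, 0.09, 0], [0, 0, 0]], [30, [-1, 0.09, 0], [0, 0, 0]], [30, [-1, 0.09, 0], [0, 0, 0]], [30, [-1, 0.09, 0], [0, 0, 0]], [30, [-0.7, 0.09, 0], [0, 0, 0]], [30, [-0.3, 0, 0], [0, 0, 0]], [30, [0, 0, 0], [0, 0, 0]]]'

```text
time_s: 16.08
tool_pos: [0.5953, -0.0984, 0.2922]
ee_rot: [0.0, 0.665, 0.746, -0.001]
ft_force: [-0.1, -0.1, -5.1]
finger_gap: 0.0344
```

```bash
python3 to.py .5968 -.1027 .28 6.7
```

```text
t 16.08 pos [ 0.5953 -0.0984  0.2922] F [-0.1 -0.1 -5.1] M [-0.09  0.06 -0.02] gap 34.4 q [-0.44  0.41  0.75  1.57 -0.29  1.27  0.47]
shift units [-0.22  0.05  0.61] yawY 6.57 toolz [-0.001  -0.0012 -1.    ]
turn units [-0.0002  0.0002 -0.0004]
```

Emit:
arm_command --series '[[30, [-0.22, 0.06, 0.3], [0, 0, 0]], [30, [0, 0, 0.4], [0, 0, 0]], [30, [0, 0, 0.3], [0, 0, 0]], [30, [0, 0, 0], [0, 0, 0]], [30, [0, 0, 0], [0, 0, 0]]]'

```text
time_s: 16.5
tool_pos: [0.5972, -0.099, 0.2719]
ee_rot: [-0.001, 0.664, 0.748, -0.0]
ft_force: [0.5, -0.3, -4.9]
finger_gap: 0.0343
```

```bash
python3 to.py .5968 -.1027 .17 6.7
python3 - <<'E'
from h import *
from bench import manip
S=manip.camera_model("side")
s=manip.get_image("side");cv2.imwrite("pics/s7.png",cv2.resize(s[110:250,230:390],None,fx=5,fy=4.0))
st=manip.observe()["tool_pos"]
print("ring c",proj(S,[.5968,-.104,.161]),"tip pred",proj(S,[.5968,-.104,st[2]-.102]))
cv2.imwrite("pics/s7.png",cv2.resize(s[110:250,230:390],None,fx=4,fy=4))
E
```

```text
t 16.5 pos [ 0.5972 -0.099   0.2719] F [ 0.5 -0.3 -4.9] M [-0.09  0.04  0.05] gap 34.3 q [-0.43  0.43  0.74  1.6  -0.3   1.23  0.49]
shift units [-0.18 -0.04  5.1 ] yawY 6.84 toolz [-1.5e-03  4.0e-04 -1.0e+00]
turn units [-0.0002 -0.0001  0.0004]
ring c (np.float64(303.3577175292502), np.float64(207.79896018555507)) tip pred (np.float64(303.6896113458797), np.float64(204.36372094197623))
```

View pics/s7.png

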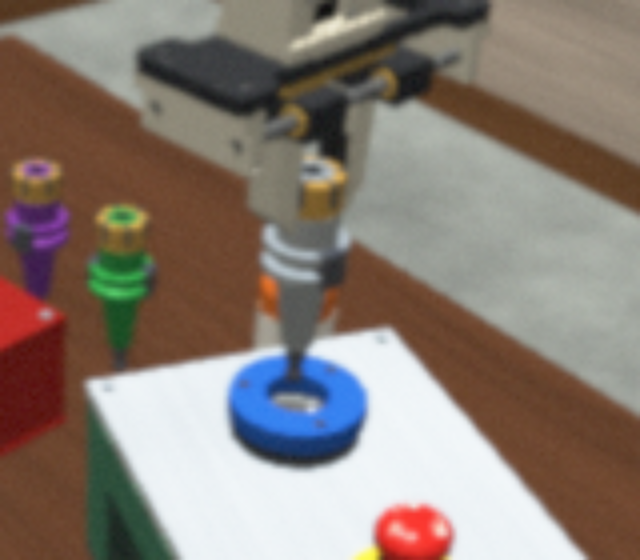

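Emit:
arm_command --series '[[30, [-0.2, 0, 0], [0, 0, 0]], [30, [0, 0, 0.1], [0, 0, 0]], [30, [0, 0, 0], [0, 0, 0]], [30, [0, 0, 0], [0, 0, 0]]]'

```text
time_s: 16.88
tool_pos: [0.598, -0.1041, 0.2707]
ee_rot: [-0.0, 0.664, 0.748, 0.0]
ft_force: [0.3, -0.3, -4.6]
finger_gap: 0.0342
```

```bash
python3 to.py .5968 -.1027 .17 6.7
python3 - <<'E'
from h import *
from bench import manip
s=manip.get_image("side")
cv2.imwrite("pics/s8.png",cv2.resize(s[150:230,260:350],None,fx=7,fy=7,interpolation=2))
t=manip.get_image("top")
cv2.imwrite("pics/t8.png",cv2.resize(t[120:250,270:420],None,fx=4,fy=4,interpolation=2))
E
```

```text
t 16.88 pos [ 0.598  -0.1041  0.2707] F [ 0.3 -0.3 -4.6] M [-0.06  0.04  0.03] gap 34.2 q [-0.42  0.43  0.74  1.6  -0.3   1.23  0.5 ]
shift units [ 0.08 -0.05  5.04] yawY 6.75 toolz [ 0.e+00  1.e-04 -1.e+00]
turn units [ 0.     -0.      0.0002]
```

View pics/s8.png

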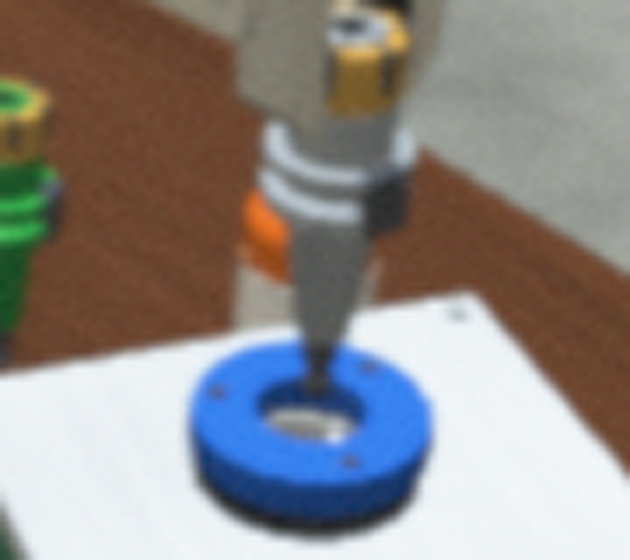

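The tip is over the bore, about 2 mm off toward the camera, which agrees with the pose numbers. I'll correct slightly and lower.

Emit:
arm_command --series '[[30, [0.07, -0.05, 0.3], [0, 0, 0]], [30, [0, 0, 0.4], [0, 0, 0]], [30, [0, 0, 0.4], [0, 0, 0]], [30, [0, 0, 0.4], [0, 0, 0]], [30, [0, 0, 0.4], [0, 0, 0]], [30, [0, 0, 0.4], [0, 0, 0]]]'

```text
time_s: 17.48
tool_pos: [0.5967, -0.1027, 0.2236]
ee_rot: [-0.0, 0.664, 0.748, -0.0]
ft_force: [0.6, 0.5, -4.6]
finger_gap: 0.0341
```

```bash
python3 to.py .5968 -.1027 .192 6.7
python3 - <<'E'
from h import *
from bench import manip
s=manip.get_image("side")
cv2.imwrite("pics/s9.png",cv2.resize(s[150:230,260:350],None,fx=7,fy=7,interpolation=2))
E
```

```text
t 17.48 pos [ 0.5967 -0.1027  0.2236] F [ 0.6  0.5 -4.6] M [-0.05  0.07 -0.04] gap 34.1 q [-0.41  0.47  0.72  1.67 -0.33  1.13  0.52]
shift units [-0.    0.01  1.58] yawY 6.77 toolz [-6.e-04  0.e+00 -1.e+00]
turn units [-0.0001 -0.      0.0002]
```

View pics/s9.png

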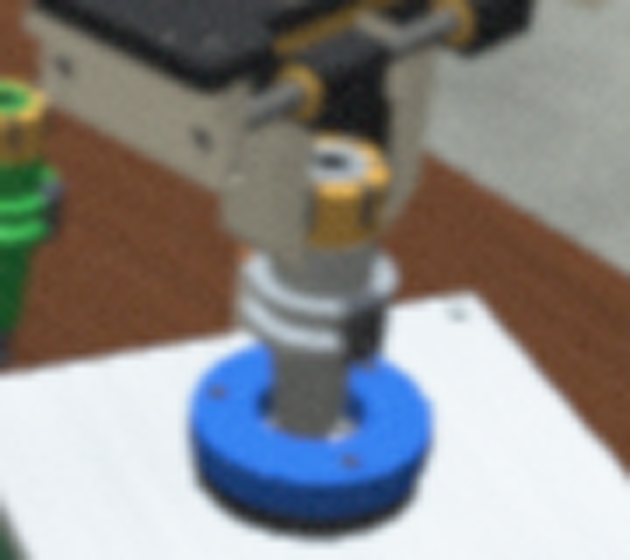

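The taper is inside the bore and centred, with no contact force. Continuing down.

Emit:
arm_command --series '[[30, [0, 0, 0.3], [0, 0, 0]], [30, [0, 0, 0.3], [0, 0, 0]], [30, [0, 0, 0.3], [0, 0, 0]], [30, [0, 0, 0.3], [0, 0, 0]], [30, [0, 0, 0.2], [0, 0, 0]], [30, [0, 0, 0.1], [0, 0, 0]], [30, [0, 0, 0], [0, 0, 0]]]' --newtons 60

```text
time_s: 18.12
tool_pos: [0.5967, -0.1027, 0.1942]
ee_rot: [-0.0, 0.664, 0.748, -0.0]
ft_force: [-0.9, -0.3, -4.7]
finger_gap: 0.0342
```

```bash
python3 to.py .5968 -.1027 .192 6.7
```

```text
t 18.12 pos [ 0.5967 -0.1027  0.1942] F [-0.9 -0.3 -4.7] M [-0.07  0.05 -0.03] gap 34.2 q [-0.39  0.49  0.71  1.7  -0.36  1.08  0.54]
shift units [-0.    0.01  0.11] yawY 6.77 toolz [-7.e-04  0.e+00 -1.e+00]
turn units [-0.0001 -0.      0.0002]
```

Emit:
arm_command --series '[[30, [0, 0, 0.1], [0, 0, 0]], [30, [0, 0, 0.1], [0, 0, 0]], [30, [0, 0, 0.1], [0, 0, 0]], [30, [0, 0, 0.1], [0, 0, 0]], [30, [0, 0, 0.1], [0, 0, 0]], [30, [0, 0, 0.1], [0, 0, 0]], [30, [0, 0, 0], [0, 0, 0]]]'

```text
time_s: 18.7
tool_pos: [0.5974, -0.1029, 0.184]
ee_rot: [0.0, 0.664, 0.748, 0.001]
ft_force: [-4.8, 0.7, 12.0]
finger_gap: 0.034
```

```bash
python3 to.py .5968 -.1027 .180 6.7
```

```text
t 18.7 pos [ 0.5974 -0.1029  0.184 ] F [-4.8  0.7 12. ] M [0.22 1.21 0.01] gap 34.0 q [-0.39  0.5   0.7   1.72 -0.37  1.05  0.55]
shift units [ 0.01 -0.03  0.2 ] yawY 6.77 toolz [ 1.6e-03  4.0e-04 -1.0e+00]
turn units [ 0.0003 -0.      0.0002]
```

Emit:
arm_command --series '[[30, [0, 0, 0.1], [0, 0, 0]], [30, [0, 0, 0.1], [0, 0, 0]], [30, [0, 0, 0.05], [0, 0, 0]], [30, [0, 0, 0], [0, 0, 0]], [30, [0, 0, 0], [0, 0, 0]]]'

```text
time_s: 19.12
tool_pos: [0.5974, -0.103, 0.18]
ee_rot: [0.001, 0.664, 0.748, 0.001]
ft_force: [-6.9, 2.1, 18.9]
finger_gap: 0.034
```

```bash
python3 to.py .5968 -.1027 .180 6.7
```

```text
t 19.12 pos [ 0.5974 -0.103   0.18  ] F [-6.9  2.1 18.9] M [ 0.36  1.91 -0.02] gap 34.0 q [-0.39  0.51  0.7   1.72 -0.37  1.04  0.55]
shift units [ 0.02 -0.03  0.  ] yawY 6.76 toolz [ 2.2e-03  9.0e-04 -1.0e+00]
turn units [ 0.0004 -0.0001  0.0002]
```

Emit:
arm_command --series '[[30, [0, 0, 0], [0, 0, 0]], [30, [0, 0, 0], [0, 0, 0]], [30, [0, 0, 0], [0, 0, 0]]]'

```text
time_s: 19.37
tool_pos: [0.5974, -0.103, 0.18]
ee_rot: [0.001, 0.664, 0.748, 0.001]
ft_force: [-7.2, 2.0, 18.5]
finger_gap: 0.0338
```

```bash
python3 to.py .5968 -.1027 .180 6.7
python3 - <<'E'
from h import *
from bench import manip
s=manip.get_image("side");S=manip.camera_model("side")
for X in([.597,-.104,.149],[.597,-.104,.161]):print(proj(S,X))
m=mask(s,(100,120,60),(125,255,255));print(blobs(m,100))
red=mask(s,(0,150,80),(8,255,255))|mask(s,(172,150,80),(180,255,255));print(blobs(red,50))
cv2.imwrite("pics/s10.png",cv2.resize(s[150:280,240:380],None,fx=4.5,fy=4.5,interpolation=2))
E
```

```text
t 19.37 pos [ 0.5974 -0.103   0.18  ] F [-7.2  2.  18.5] M [ 0.35  1.82 -0.01] gap 33.8 q [-0.39  0.51  0.7   1.72 -0.37  1.04  0.55]
shift units [ 0.02 -0.03  0.  ] yawY 6.76 toolz [ 2.2e-03  9.0e-04 -1.0e+00]
turn units [ 0.0004 -0.0001  0.0002]
(np.float64(303.0083589197047), np.float64(212.06058260046674))
(np.float64(303.4245984916581), np.float64(207.7697622890778))
[((np.float64(303.5), np.float64(217.6)), [287, 205, 34, 22, 390])]
[((np.float64(211.4), np.float64(191.4)), [160, 160, 88, 70, 2520]), ((np.float64(332.5), np.float64(244.7)), [324, 237, 18, 16, 181])]
```

View pics/s10.png

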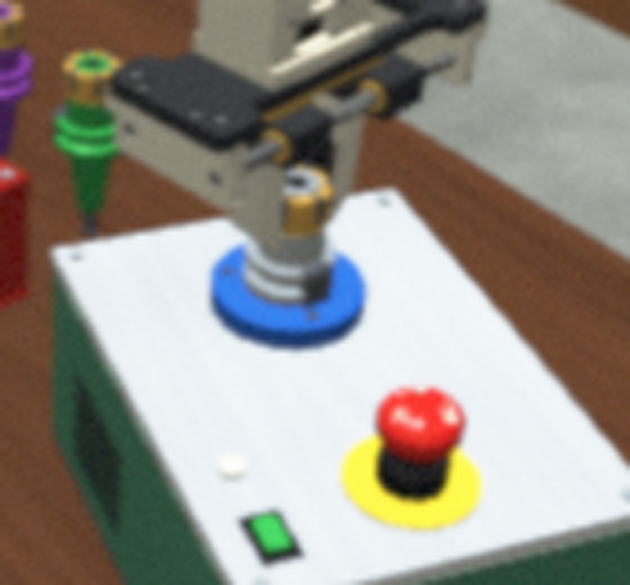

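The side view shows the flange seated in the blue ring at crop (290,285), the ring down close to the cleaner's top, the chuck upright and the button out. The total push of about 24 N is over the 20 N the springs give fully down, and the TCP height puts the ring about 12 mm down. Handing in.

```bash
python3 -c "
from bench import manip
print(manip.close_job())"
```

```text
the job is handed in; nothing more can be done
None
```

I handed the job in at about 19.4 s of robot time, with the chuck gripped and held fully down in the blue ring. The hand-in gave no verdict.

**What I did:**
- **Stop button:** I pushed it in with closed fingers until it hit its stop at 25.7 N. I then gripped the head, twisted it about 38° clockwise and let go.
- **Collet chuck:** I lifted it from the stand's right-hand hole by its nose, lowered it taper-down into the ring and pressed it down.

**Last checks:**
- **Ring:** the TCP height puts it about 12 mm down. The push of about 24 N, chuck weight included, is more than the springs' 20 N.
- **Chuck:** the tool is tilted under 0.003 rad. The fingers read 33.8 mm on the 35 mm nose with grip set to 60 N, and the side picture shows the flange on the ring.
- **Button:** it is out, and its side picture matches the one from the start.
- **Bystanders:** nothing was touched that I could see, but I did not re-measure them at the end.

**What disagreed:**
- **Camera offset:** the wrist camera put both chuck and ring 2–3 mm lower in y than the top camera. The step between them agreed to about 2 mm, so I placed the chuck using both.
- **Sideways force:** about 7 N remained on the wrist while pressing. I left it, since the pose was steady.

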